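Serve one capsule on a carrying tray and hold it ready

ROBOT

A 6-joint arm with a two-finger parallel gripper is mounted at the origin on a cart in front of the work surface, level with it; the furniture and walls round the work are solid. World frame = base frame: x ahead of the robot, y to its left, z up, the work surface at z = 0. Lengths are in mm, angles in rad, forces in N, time in s.
With the tool pointing down it reaches from about 300 to 775 mm from the base axis. Payload 14.6 kg.
Tool frame: the origin (TCP) lies between the finger pads; the fingertips stand 11 mm ahead of it and the grasp point (between the pads) lies 8 mm behind it; z points along the fingers, y is the direction in which the jaws open and shut (so a half turn about z gives the same grasp; the last joint's range is limited). The gripper opens to 94 mm and grips with 3 to 60 N. Pads are 16 mm wide; open, the fingers measure 119 mm over their backs; the gripper's body (75 mm by 177 mm) begins 78 mm behind the grasp point.
Start: joints at [-1.366, 0.3, 1.521, -0, 1.321, -0.067], TCP at [147.649, -529.801, 216.446] pointing down, gripper open.
Joint ranges: [-3.03, 3.03], [-0.79, 2.21], [0.23, 2.52], [-1.04, 4.18], [0, 3.07], [-2.55, 2.55]. Speed limits (rad/s): [2.22, 2.22, 2.57, 3.14, 3.14, 3.14].

INTERFACE

Orientations are given as [roll, pitch, yaw] about the fixed x, y, z axes, in that order (R = Rz(yaw) Ry(pitch) Rx(roll)).
In Python, from cell import * gives the robot as it stands.
- The arm moves only by the tool arm_command, never from a script. Its argument "deltas" is a list of rows, each an object with "xyz": the shift along the world's x, y, z in m, a list of three; "turn": the turn, a rotation vector about the world's x, y, z in rad, a list of three. A call has 1 to 12 rows; each row shifts and turns the commanded pose from where the row before left it; what a row does not reach is not made up. A row lasts 1/8 s, in which the tool goes at most 62.5 mm and 10.7 degrees, less where a joint would pass 70% of its speed; a pose out of reach is approached as far as the arm can. A call with a gripper value outside its range is refused whole. "gripper" is the closure, from 0 (fully open) to 1 (shut), set as the call begins (left out, the last holds). The fingers move at their own pace and stop on an object; "force" is the grip in N (left out, the last holds). Time passes only in rows, so rows that do not move let the fingers close. It gives the time, the measured TCP pose, the force and the opening at its end, in the units of the state.
- read_state(): the state, without advancing time (a new reading comes with each control period).
- camera(name): name is "side" or "top"; returns a dict with "color" (400x640x3 uint8, red, green, blue), "fx", "fy", "cx", "cy" (pixels), "rvec" (rotation vector, rad) and "tvec" (3), from world to camera coordinates, as OpenCV has them. Camera axes: x right, y down, z forward; pixel columns grow to the right and rows downward; lengths in mm; the calibration is good to about 2 mm. A picture is of the moment at which its call begins. There is no depth.
- sign_off(): hands the job in, once; it reports no verdict.
The state is a dict: "clock": time; "joints": joint angles; "qd": joint speeds; "effort": joint torques, N m; "eef_pos": TCP position; "eef_rot": TCP orientation; "wrist_force": force on the tool from outside, world axes, zero at the start; "moment": the same for the moment, N m; "finger_gap": finger opening in mm.
Only numpy, scipy, OpenCV 4.12 (cv2) and the standard library are available. Lean on these libraries where they do the work, as an engineer would, in place of code of your own. Each camera call takes 0.05 s, during which the arm holds its last target.

TASK

Pluck the red capsule out of the grey pocket tray and set it down in either compartment of the teal carrying tray, without dropping it in from a height, and let go of it. Then pick the carrying tray up by its dark handle bar and finish while still holding it in the air, level and steady, its underside at least 15 cm above the table and the red capsule lying in it, as if offering it to a nurse. Leave the other capsules in their pockets, the bottle, the cup and the tape roll where they stand, and never tip the carrying tray.

Things in the scene. Friction and masses are not known exactly. Their poses are not given: they have to be found in the camera images.
- pocket_tray: Grey pocket tray, fixed to the table, 150 x 46 x 24 mm. Origin: centre of its underside, x along its length, y across it, z up. Four round pockets 13.5 mm wide and 11 mm deep in one row along its x, at x = -54, -18, +18 and +54 mm, y = 0. Each holds one capsule; which colour stands where varies. A capsule leans up to about 1.5 mm in its pocket. The sides of the row (+y and -y) are free for fingers; neighbours stand 36 mm away along x.
- capsule_red_mid (a point): Capsule to serve: red cap above, white below; round, 28 mm long, 11 mm thick, 10 g. At the start it stands upright in one of the four pockets of the pocket tray, red end up, top 17 mm above the pocket tray's top face. The point is its middle (14 mm below the top); z is its long axis, pointing to the coloured end.
- capsule_green_mid (a point): Capsule to be left alone: green cap above, white below; round, 28 mm long, 11 mm thick, 10 g. At the start it stands upright in one of the four pockets of the pocket tray, green end up, top 17 mm above the pocket tray's top face. The point is its middle.
- capsule_blue_mid (a point): Capsule to be left alone: blue cap above, white below; round, 28 mm long, 11 mm thick, 10 g. At the start it stands upright in one of the four pockets of the pocket tray, blue end up, top 17 mm above the pocket tray's top face. The point is its middle.
- capsule_yellow_mid (a point): Capsule to be left alone: yellow cap above, white below; round, 28 mm long, 11 mm thick, 10 g. At the start it stands upright in one of the four pockets of the pocket tray, yellow end up, top 17 mm above the pocket tray's top face. The point is its middle.
- dose_tray: Loose teal carrying tray, 170 x 90 mm, 0.15 to 0.3 kg, centre of mass under the middle of the handle. Origin: centre of its underside, x along its length, y across, z up. Floor 4 mm thick, walls 4 mm thick, their top 16 mm above the underside. A wall across the middle (x = 0) parts two compartments, each 79 x 82 mm, centred at x = +42 and -42 mm. Over this wall stand two posts (at y = +28 and -28 mm) with the handle bar on top.
- dose_tray_grip (a point): Middle of the dark handle bar, 70 mm above the carrying tray's underside. The bar runs along the tray's y, 72 mm long, 14 mm thick along the tray's x (to be gripped across this), 18 mm high (61 to 79 mm above the underside), flat sides. Axes as those of the carrying tray.
- dropper_bottle: Bystander: brown dropper bottle, 33 mm wide, 106 mm high, loose. Origin: centre of its underside.
- specimen_cup_blue: Bystander: specimen cup with blue lid, 55 mm wide, 72 mm high, loose. Origin: centre of its underside.
- tape_roll: Bystander: beige tape roll lying flat, 58 mm wide, 19 mm high, loose. Origin: centre of its underside.
Things that resemble listed ones, but are neither listed nor needed, are in the scene too. What is shaped like the dose_tray but purple is not meant.

How it is judged:
By the outcome, as a careful person would: the job done as asked, in the order asked, and still so for the second after the job is handed in, while the arm keeps its last pose, push and grip.
It also fails if it takes over 56 s, if anything falls off the work surface, if the arm or the gripper's body presses on something with over 40 N, if the wrist force passes 120 N, or if a joint passes its speed limit or range.

## Working session

There is one attempt and no reset: what is moved stays moved. The work goes in short steps, Python scripts to look and compute and a tool call to move; the robot and the scene stay as the last step left them, time stands still between calls to the robot, and variables do not carry over. Pictures are saved under pics/ and viewed, and the job is handed in when it is done.

Besides the shell and the picture viewer there is one more tool, called as a command line: name --argument value ..., lists and objects as JSON in quotes. arm_command: Moves the arm, as the interface text tells. Its arguments: {"type":"object","properties":{"deltas":{"type":"array","items":{"type":"object","properties":{"xyz":{"type":"array","items":{"type":"number"}},"turn":{"type":"array","items":{"type":"number"}}}}},"gripper":{"type":"number"},"force":{"type":"number"}},"required":["deltas"]}

```bash
mkdir -p pics; ls
python3 - <<'E'
from cell import *
import cv2
for n in("side","top"):
    c=camera(n); cv2.imwrite(f"pics/{n}0.png",c["color"][:,:,::-1]); print(n,c["fx"],c["fy"],c["cx"],c["cy"],c["rvec"],c["tvec"])
print(read_state())
E
```

```text
pics
side 499.22175880604993 499.22175880604993 324.79925399349986 204.68368749750394 [ 2.21610423  0.11220321 -0.04137291] [-597.59248602  -18.98939359 1101.45782278]
top 458.9425642482442 458.9425642482442 320.73799796890444 196.45163273202076 [ 2.10657519 -2.12044001  0.21341017] [ -85.36852164  629.91511794 1058.45408159]
{'clock': 0.1, 'joints': array([-1.36559127e+00,  3.00411126e-01,  1.52146759e+00,  4.39738142e-05,
        1.32070295e+00, -6.66100057e-02]), 'qd': array([-0.00073563, -0.00044251, -0.00266723, -0.00139515,  0.00090332,
        0.00156936]), 'effort': array([ 8.25908810e-04, -5.32645655e+01, -3.53283477e+01,  7.09842844e-02,
        2.34820414e-02, -5.13202758e-05]), 'eef_pos': array([ 147.62512175, -529.60629138,  215.9672343 ]), 'eef_rot': array([-3.14060868e+00, -1.08329383e-04,  2.71804101e-01]), 'wrist_force': array([ 0.96049831, -0.29359265,  0.02815652]), 'moment': array([ 0.0289596 ,  0.02429808, -0.0381383 ]), 'finger_gap': 93.85879233288485}
```

View pics/top0.png

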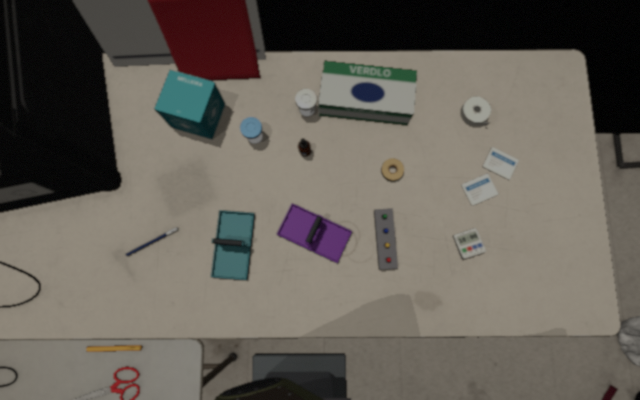

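View pics/side0.png

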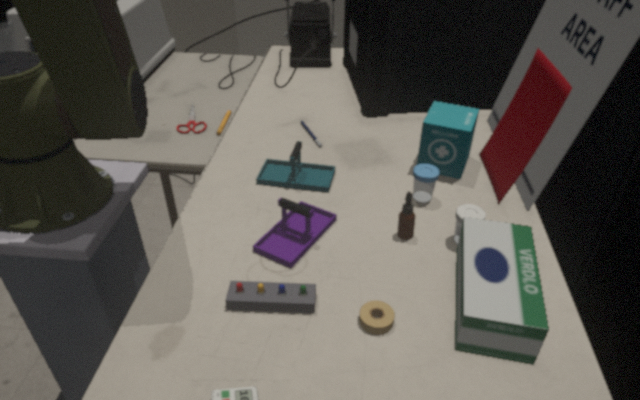

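```bash
cat > h.py <<'E'
from cell import *
import cv2, numpy as np
def cam(n): return camera(n)
def P(c,X):
    K=np.array([[c["fx"],0,c["cx"]],[0,c["fy"],c["cy"]],[0,0,1.]])
    return cv2.projectPoints(np.float64(X).reshape(-1,1,3),np.float64(c["rvec"]),np.float64(c["tvec"]),K,None)[0][:,0]
def ray(c,uv,z):
    R=cv2.Rodrigues(np.float64(c["rvec"]))[0];t=np.float64(c["tvec"]).ravel()
    o=-R.T@t; d=R.T@np.array([(uv[0]-c["cx"])/c["fx"],(uv[1]-c["cy"])/c["fy"],1])
    return (o+d*(z-o[2])/d[2])
def tri(c1,u1,c2,u2):
    A=[];b=[]
    for c,u in((c1,u1),(c2,u2)):
        R=cv2.Rodrigues(np.float64(c["rvec"]))[0];t=np.float64(c["tvec"]).ravel()
        x=(u[0]-c["cx"])/c["fx"];y=(u[1]-c["cy"])/c["fy"]
        A+= [R[0]-x*R[2],R[1]-y*R[2]]; b+=[x*t[2]-t[0],y*t[2]-t[1]]
    return np.linalg.lstsq(np.array(A),np.array(b),rcond=None)[0]
def crop(c,x0,y0,x1,y1,s,f):
    im=c["color"][y0:y1,x0:x1,::-1]; im=cv2.resize(im,None,fx=s,fy=s,interpolation=cv2.INTER_CUBIC)
    im=cv2.convertScaleAbs(im,alpha=1.5)
    for k in range(x0,x1,10): cv2.putText(im,str(k),((k-x0)*s,8),0,.3,(0,0,255)); cv2.line(im,((k-x0)*s,0),((k-x0)*s,4),(0,0,255))
    for k in range(y0,y1,10): cv2.putText(im,str(k),(0,(k-y0)*s+4),0,.3,(0,0,255))
    cv2.imwrite(f,im)
E
python3 - <<'E'
from h import *
t=cam("top");s=cam("side")
crop(t,365,200,410,280,7,"pics/a.png");crop(t,195,195,275,290,6,"pics/b.png")
crop(s,220,270,325,320,7,"pics/c.png");crop(s,250,130,345,200,8,"pics/d.png")
print(P(t,[[147,-529,216],[0,0,0]]),P(s,[[147,-529,216],[0,0,0]]))
E
```

```text
[[552.4023992  426.37684078]
 [283.72245907 469.58096778]] [[-136.66035221  330.14577167]
 [  53.94805502  196.0769862 ]]
```

View pics/a.png

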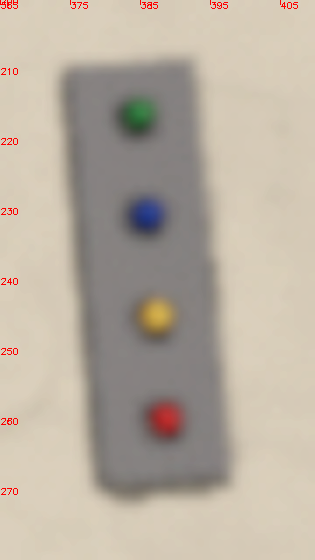

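View pics/b.png

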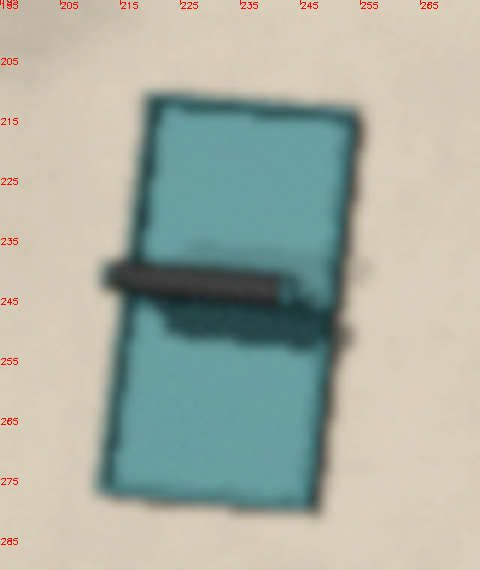

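View pics/c.png

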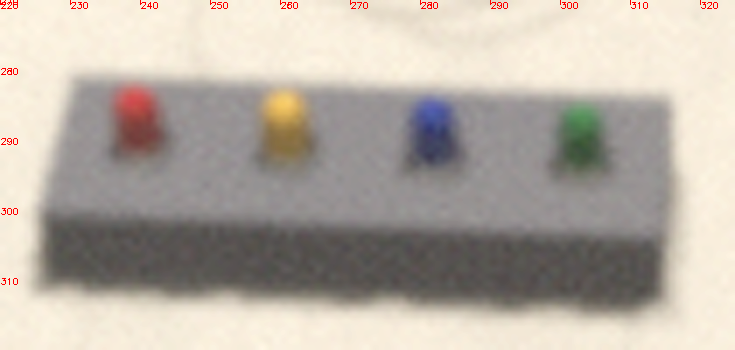

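View pics/d.png

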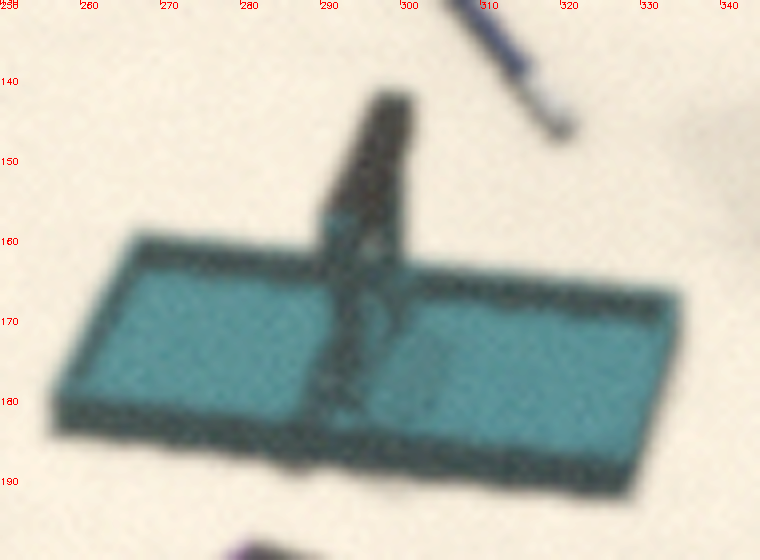

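Run:
```python
from h import *
from scipy.optimize import least_squares
t=cam("top");s=cam("side")
def pix(p,x0,y0,k): return np.array([x0+(p[0]+.5)/k-.5,y0+(p[1]+.5)/k-.5])
T=[(165,418),(157,315),(147,215),(139,115)];S=[(136,108),(285,111),(433,117),(582,122)]
for a,b in zip(T,S):
    a=pix(a,365,200,7);b=pix(b,220,270,7)
    print(tri(t,a,s,b).round(1),ray(t,a,35.5).round(1),ray(s,b,35.5).round(1))
TT=[pix(p,195,195,6) for p in[(148,95),(358,108),(320,510),(100,492)]]
SS=[pix(p,250,130,8) for p in[(137,232),(680,292),(632,464),(57,398)]]
for p in TT: print('top',ray(t,p,16).round(1))
for p in SS: print('side',ray(s,p,16).round(1))
# bar top face corners/ends top view z~79
for p in[(105,265),(112,262),(280,275),(278,300),(105,290)]: print('bar',ray(t,pix(p,195,195,6),79).round(1))
for p in[(378,95),(412,95)]: print('sidebar',ray(s,pix(p,250,130,8),79).round(1))
```

```text
[ 478.  -252.8   35.3] [ 477.6 -252.9   35.5] [ 478.4 -252.9   35.5]
[ 514.  -251.1   36.4] [ 513.5 -251.4   35.5] [ 514.3 -250.1   35.5]
[ 549.5 -248.9   35.9] [ 548.8 -249.1   35.5] [ 550.2 -248.2   35.5]
[ 585.4 -247.2   36.3] [ 584.5 -247.5   35.5] [ 586.2 -246.1   35.5]
top [604.8 168.4  16. ]
top [598.6  79.4  16. ]
top [431.5  91.2  16. ]
top [439.4 181.8  16. ]
side [441.9 181.3  16. ]
side [607.4 166.4  16. ]
side [601.2  76.8  16. ]
side [436.1  91.2  16. ]
bar [525.7 168.6  79. ]
bar [526.9 165.9  79. ]
bar [521.3  99.3  79. ]
bar [511.4  99.8  79. ]
bar [515.8 168.2  79. ]
sidebar [519.3 162.7  79. ]
sidebar [529.  163.8  79. ]
```

Red look-alikes: red capsule at top (388,259), which is the same one as side (239,285). The others are the red binder (210,40), the scissors (125,383) and the dots on the white card (470,243). The red capsule at the end of the grey tray's row is the one: tray spacing measures 36 mm and dome height 35.3 mm. Tray choice is the teal one at top (234,245), not the purple one at (315,233).

arm_command --deltas '[{"xyz":[0.0275,0.023,-0.008],"turn":[0,0,-0.02]},{"xyz":[0.0275,0.023,-0.008],"turn":[0,0,-0.02]},{"xyz":[0.0275,0.023,-0.008],"turn":[0,0,-0.02]},{"xyz":[0.0275,0.023,-0.008],"turn":[0,0,-0.02]},{"xyz":[0.0275,0.023,-0.008],"turn":[0,0,-0.02]},{"xyz":[0.0275,0.023,-0.008],"turn":[0,0,-0.02]},{"xyz":[0.0275,0.023,-0.008],"turn":[0,0,-0.02]},{"xyz":[0.0275,0.023,-0.008],"turn":[0,0,-0.02]},{"xyz":[0.0275,0.023,-0.008],"turn":[0,0,-0.02]},{"xyz":[0.0275,0.023,-0.008],"turn":[0,0,-0.02]},{"xyz":[0.0275,0.023,-0.008],"turn":[0,0,-0.02]},{"xyz":[0.0275,0.023,-0.008],"turn":[0,0,0]}]' --gripper 0.5 --force 8

```text
clock: 1.8
eef_pos: [478.5, -253.0, 120.2]
eef_rot: [3.142, -0.0, 0.052]
wrist_force: [0.2, -0.2, 0.1]
finger_gap: 47.1
```

arm_command --deltas '[{"xyz":[0,0,0]},{"xyz":[0,0,0]}]'

```text
validation failed for argument at $.de...
```

Now descend to TCP z≈60 and look before the final 22 mm.

arm_command --deltas '[{"xyz":[0,0,-0.02],"turn":[0,0,0]},{"xyz":[-0.0005,0,-0.02],"turn":[0,0,0]},{"xyz":[0,0,-0.02],"turn":[0,0,0]},{"xyz":[0,0,0],"turn":[0,0,0]}]'

```text
clock: 2.3
eef_pos: [476.5, -253.4, 59.3]
eef_rot: [-3.14, 0.002, 0.052]
wrist_force: [0.2, -0.2, 0.7]
finger_gap: 47.2
```

Run:
```python
from h import *
s=cam("side");t=cam("top"); crop(s,200,240,320,320,6,"pics/e.png");crop(t,340,200,440,290,6,"pics/e2.png");print(read_state()["eef_pos"],P(s,[478,-253,49]))
```

```text
[ 477.36979987 -253.95311873   61.03679604] [[238.02629605 279.39785567]]
```

View pics/e.png

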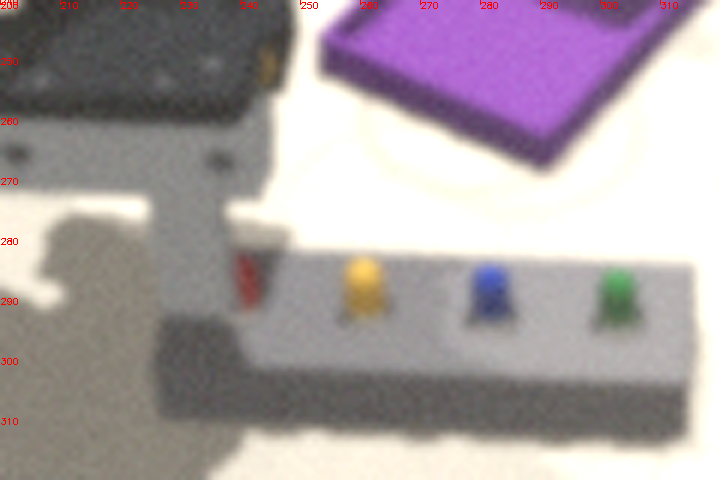

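View pics/e2.png

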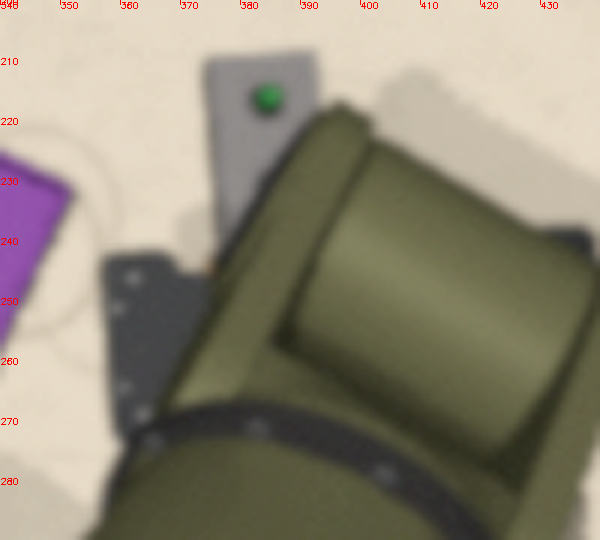

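Run:
```python
from h import *
s=cam("side")
for x in(470,478,486):print(P(s,[[x+1,-279,50],[x+1,-290,50]]).round(1).tolist())
```

```text
[[230.0, 290.1], [228.4, 295.1]]
[[234.8, 290.4], [233.2, 295.5]]
[[239.7, 290.8], [238.1, 295.8]]
```

arm_command --deltas '[{"xyz":[0.001,0,-0.01],"turn":[0,0,0]},{"xyz":[0,0,-0.008],"turn":[0,0,0]},{"xyz":[0,0,-0.004],"turn":[0,0,0]},{"xyz":[0,0,0],"turn":[0,0,0]}]'

```text
clock: 2.95
eef_pos: [478.0, -253.7, 38.1]
eef_rot: [-3.141, 0.001, 0.052]
wrist_force: [-0.7, -0.5, 0.4]
finger_gap: 47.1
```

arm_command --deltas '[{"xyz":[0,0,0],"turn":[0,0,0]},{"xyz":[0,0,0],"turn":[0,0,0]},{"xyz":[0,0,0],"turn":[0,0,0]},{"xyz":[0,0,0],"turn":[0,0,0]},{"xyz":[0,0,0],"turn":[0,0,0]},{"xyz":[0,0,0],"turn":[0,0,0]}]' --gripper 1 --force 8

```text
clock: 3.7
eef_pos: [478.2, -253.8, 38.5]
eef_rot: [3.142, -0.0, 0.052]
wrist_force: [-0.0, 0.3, -0.3]
finger_gap: 10.7
```

Gripped at 10.7 mm. Lift straight up.

arm_command --deltas '[{"xyz":[0,0,0.006],"turn":[0,0,0]},{"xyz":[0,0,0.01],"turn":[0,0,0]},{"xyz":[0,0,0.015],"turn":[0,0,0]},{"xyz":[0,0,0.025],"turn":[0,0,0]},{"xyz":[0,0,0.03],"turn":[0,0,0]},{"xyz":[0,0,0.034],"turn":[0,0,0]},{"xyz":[0,0,0],"turn":[0,0,0]}]'

```text
clock: 4.58
eef_pos: [479.1, -254.4, 161.8]
eef_rot: [3.139, -0.004, 0.052]
wrist_force: [0.2, 0.6, -1.1]
finger_gap: 10.5
```

Run:
```python
from h import *
s=cam("side"); crop(s,190,210,320,320,6,"pics/f.png");print(read_state()["eef_pos"],read_state()["finger_gap"])
```

```text
[ 478.45037346 -253.9811563   159.89157887] 10.389743006975785
```

View pics/f.png

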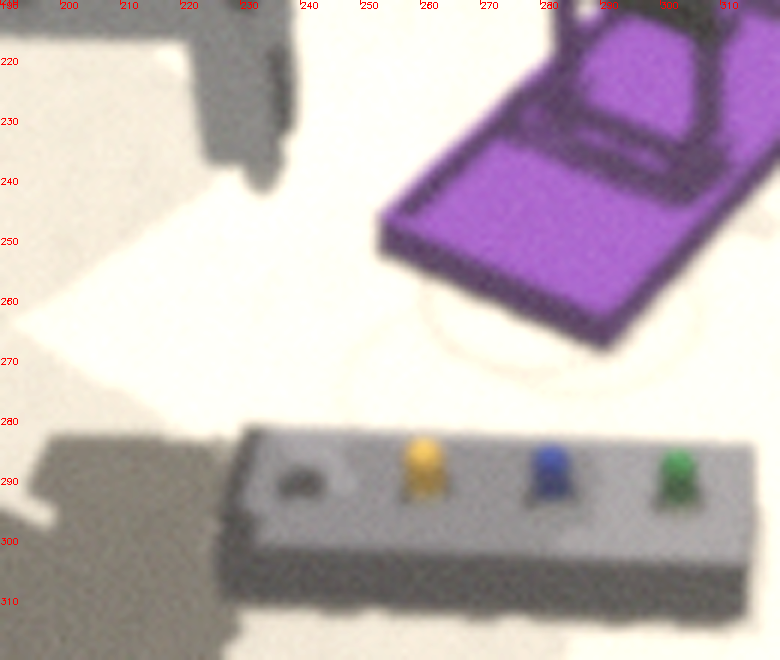

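Pocket is empty and the white end shows below the fingers at side (233,241). Now I'll transit over to the near teal compartment, well above the purple handle.

arm_command --deltas '[{"xyz":[-0.001,0.02,0],"turn":[0,0,-0.015]},{"xyz":[-0.001,0.033,0],"turn":[0,0,-0.015]},{"xyz":[-0.001,0.035,0],"turn":[0,0,-0.015]},{"xyz":[-0.001,0.035,0],"turn":[0,0,-0.015]},{"xyz":[-0.001,0.035,0],"turn":[0,0,-0.015]},{"xyz":[-0.001,0.035,0],"turn":[0,0,-0.015]},{"xyz":[-0.001,0.035,0],"turn":[0,0,-0.015]},{"xyz":[-0.001,0.035,0],"turn":[0,0,-0.015]},{"xyz":[-0.001,0.035,0],"turn":[0,0,-0.015]},{"xyz":[-0.001,0.035,0],"turn":[0,0,0]},{"xyz":[0,0.034,0],"turn":[0,0,0]},{"xyz":[0,0.02,0],"turn":[0,0,0]}]'

```text
clock: 6.12
eef_pos: [467.5, 134.5, 157.6]
eef_rot: [3.141, 0.002, -0.082]
wrist_force: [0.0, -0.1, 0.2]
finger_gap: 10.5
```

arm_command --deltas '[{"xyz":[0,0,-0.01],"turn":[-0.006,-0.07,0]},{"xyz":[0,0,-0.01],"turn":[-0.006,-0.07,0]},{"xyz":[0,0,-0.01],"turn":[-0.006,-0.07,0]},{"xyz":[0,0,-0.01],"turn":[-0.006,-0.07,0]},{"xyz":[0,0,-0.01],"turn":[-0.006,-0.07,0]},{"xyz":[0,0,-0.01],"turn":[-0.006,-0.07,0]},{"xyz":[0,0,-0.01],"turn":[-0.006,-0.07,0]},{"xyz":[0,0,-0.01],"turn":[-0.006,-0.07,0]},{"xyz":[0,0,0],"turn":[-0.006,-0.07,0]},{"xyz":[0,0,0],"turn":[-0.006,-0.07,0]},{"xyz":[0,0,0],"turn":[0,0,0]}]'

```text
clock: 7.5
eef_pos: [475.7, 113.4, 104.7]
eef_rot: [-3.119, -0.656, -0.07]
wrist_force: [0.0, -1.0, 0.4]
finger_gap: 10.5
```

Run:
```python
from h import *
s=cam("side"); crop(s,230,80,350,200,5,"pics/g.png");print(read_state()["eef_pos"],read_state()["eef_rot"],read_state()["finger_gap"])
```

```text
[475.73004865 113.70545407 104.43449063] [-3.11943091 -0.6551535  -0.06970982] 10.591936109505424
```

View pics/g.png

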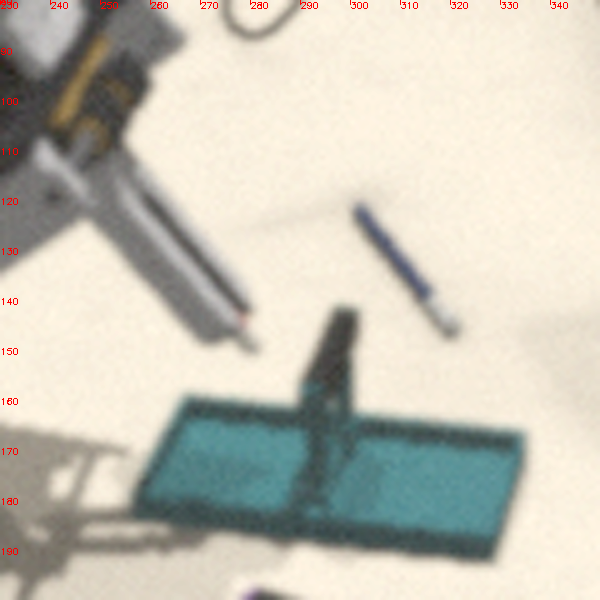

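arm_command --deltas '[{"xyz":[-0.001,0.003,-0.006],"turn":[0,0,0]},{"xyz":[-0.001,0.003,-0.008],"turn":[0,0,0]},{"xyz":[-0.001,0.003,-0.01],"turn":[0,0,0]},{"xyz":[-0.001,0.003,-0.01],"turn":[0,0,0]},{"xyz":[-0.001,0.003,-0.01],"turn":[0,0,0]},{"xyz":[-0.001,0.003,-0.008],"turn":[0,0,0]},{"xyz":[-0.001,0.002,-0.004],"turn":[0,0,0]},{"xyz":[0,0,0],"turn":[0,0,0]},{"xyz":[0,0,0],"turn":[0,0,0]}]'

```text
clock: 8.68
eef_pos: [475.8, 118.8, 71.8]
eef_rot: [-3.098, -0.618, -0.059]
wrist_force: [0.2, -0.3, -0.2]
finger_gap: 10.5
```

Run:
```python
from h import *
s=cam("side"); crop(s,230,80,350,200,5,"pics/g2.png");r=read_state();print(r["eef_pos"],r["eef_rot"],r["finger_gap"],r["joints"].round(2))
t=cam("top");crop(t,195,195,275,290,6,"pics/g3.png")
```

```text
[475.83565888 118.7918784   71.81179546] [-3.09808006 -0.61780494 -0.05904598] 10.48477106683371 [ 0.24  0.17  2.23 -0.75  0.19  2.55]
```

View pics/g2.png

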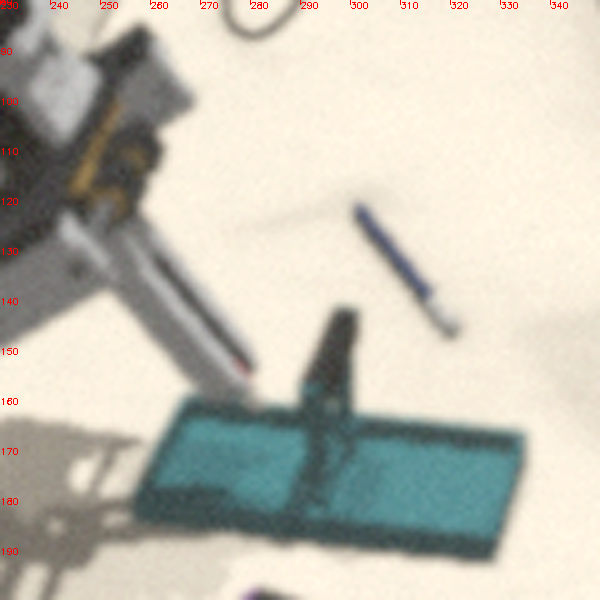

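View pics/g3.png

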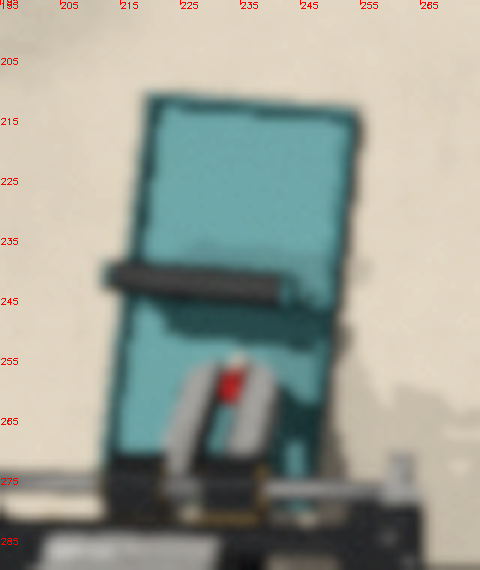

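Run:
```python
from h import *
from scipy.spatial.transform import Rotation as R
c=R.from_euler('xyz',read_state()["eef_rot"]); d=R.from_euler('xyz',[np.pi,-.25,-.083])
print((d*c.inv()).as_rotvec())
```

```text
[-0.01348116  0.36968766 -0.04207566]
```

The wrist is close to singular at this tilt and the last joint is at its range end, so I'm easing the lean back to 0.25 rad.

arm_command --deltas '[{"xyz":[0,0,0.002],"turn":[-0.001,0.02,-0.004]},{"xyz":[0,0,0.001],"turn":[-0.002,0.03,-0.004]},{"xyz":[0,0.002,0],"turn":[-0.002,0.04,-0.004]},{"xyz":[-0.001,0.002,0],"turn":[-0.002,0.04,-0.005]},{"xyz":[-0.001,0.002,0],"turn":[-0.002,0.04,-0.005]},{"xyz":[-0.001,0.002,0],"turn":[-0.002,0.05,-0.005]},{"xyz":[-0.001,0.002,0],"turn":[-0.001,0.05,-0.005]},{"xyz":[-0.001,0.002,0],"turn":[-0.001,0.05,-0.005]},{"xyz":[-0.001,0.002,0],"turn":[0,0.05,-0.005]},{"xyz":[0,0,0],"turn":[0,0,0]},{"xyz":[0,0,0],"turn":[0,0,0]}]'

```text
clock: 10.15
eef_pos: [469.6, 132.7, 74.5]
eef_rot: [3.141, -0.25, -0.082]
wrist_force: [0.3, 0.2, 0.8]
finger_gap: 10.6
```

Run:
```python
from h import *
r=read_state();print(r["eef_pos"],r["eef_rot"],r["finger_gap"],r["joints"].round(2))
from scipy.spatial.transform import Rotation as R
c=R.from_euler('xyz',r["eef_rot"]); d=R.from_euler('xyz',[np.pi,-.25,-.083])
print((d*c.inv()).as_rotvec())
```

```text
[469.57873857 132.65269416  74.4993483 ] [ 3.14143094 -0.24997694 -0.08202368] 10.572060483259074 [ 0.24  0.24  2.   -0.13  0.67  1.98]
[ 1.54251045e-04 -3.58943684e-05 -9.36316100e-04]
```

arm_command --deltas '[{"xyz":[0,0,-0.006],"turn":[0,0,0]},{"xyz":[0,0,-0.008],"turn":[0,0,0]},{"xyz":[0,0,-0.008],"turn":[0,0,0]},{"xyz":[0,0,-0.008],"turn":[0,0,0]},{"xyz":[0,0,-0.007],"turn":[0,0,0]},{"xyz":[0,0,-0.005],"turn":[0,0,0]},{"xyz":[0,0,-0.001],"turn":[0,0,0]},{"xyz":[0,0,0],"turn":[0,0,0]}]'

```text
clock: 11.15
eef_pos: [469.9, 132.8, 31.7]
eef_rot: [-3.142, -0.249, -0.082]
wrist_force: [0.3, 0.1, 0.5]
finger_gap: 10.8
```

Run:
```python
from h import *
s=cam("side"); crop(s,230,80,350,200,5,"pics/i2.png");r=read_state();print(r["eef_pos"],r["eef_rot"],r["finger_gap"],r["wrist_force"])
t=cam("top");crop(t,195,195,275,290,6,"pics/i3.png")
```

```text
[469.88310808 132.81123353  31.82193238] [-3.14154427 -0.24957483 -0.08211351] 10.711136545699139 [-0.01225498  0.25189779 -0.08635834]
```

View pics/i2.png

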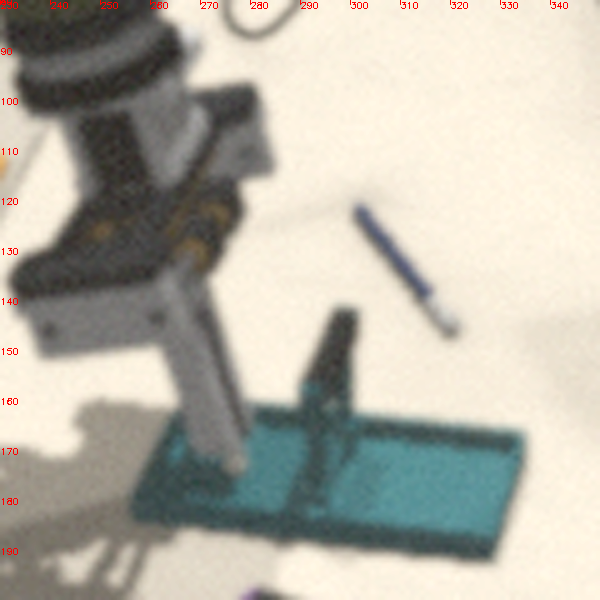

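View pics/i3.png

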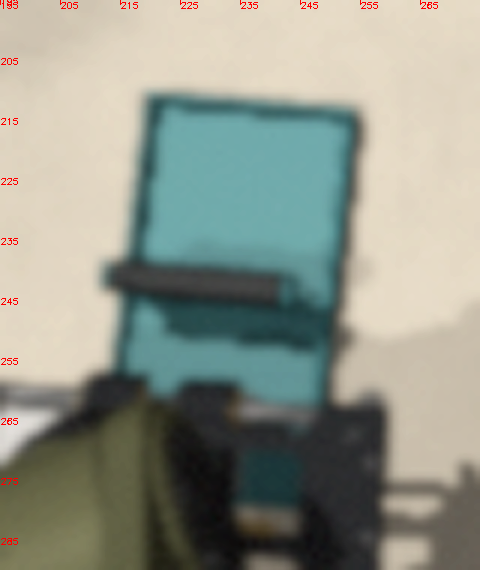

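arm_command --deltas '[{"xyz":[0,0,-0.001],"turn":[0,0,0]},{"xyz":[0,0,-0.001],"turn":[0,0,0]},{"xyz":[0,0,0],"turn":[0,0,0]}]'

```text
clock: 11.62
eef_pos: [469.7, 132.8, 29.6]
eef_rot: [3.141, -0.249, -0.082]
wrist_force: [0.3, 0.5, -0.8]
finger_gap: 10.6
```

arm_command --deltas '[{"xyz":[0,0,-0.001],"turn":[0,0,0]},{"xyz":[0,0,0],"turn":[0,0,0]}]'

```text
clock: 11.88
eef_pos: [469.9, 132.8, 28.8]
eef_rot: [-3.142, -0.25, -0.082]
wrist_force: [0.0, 0.8, 2.9]
finger_gap: 10.6
```

Contact (2.9 N). Release, with a partial opening.

arm_command --deltas '[{"xyz":[0,0,0],"turn":[0,0,0]},{"xyz":[0,0,0],"turn":[0,0,0]},{"xyz":[0,0,0],"turn":[0,0,0]},{"xyz":[0,0,0],"turn":[0,0,0]}]' --gripper 0.65

```text
clock: 12.38
eef_pos: [469.7, 132.7, 28.6]
eef_rot: [3.142, -0.249, -0.082]
wrist_force: [0.6, -0.1, 0.3]
finger_gap: 33.0
```

arm_command --deltas '[{"xyz":[0,0,0.01],"turn":[0,0,0]},{"xyz":[0,0,0.02],"turn":[0,0,0]},{"xyz":[-0.01,0,0.03],"turn":[0,0.03,0]},{"xyz":[-0.01,0,0.03],"turn":[0,0.05,0]},{"xyz":[-0.01,0,0.03],"turn":[0,0.05,0]},{"xyz":[-0.01,0,0.03],"turn":[0,0.05,0]},{"xyz":[-0.01,0,0.03],"turn":[0,0.05,0]},{"xyz":[0,0,0],"turn":[0,0,0]}]'

```text
clock: 13.38
eef_pos: [420.4, 133.0, 211.0]
eef_rot: [3.124, -0.024, -0.08]
wrist_force: [0.3, 0.8, -0.1]
finger_gap: 33.3
```

Run:
```python
from h import *
s=cam("side"); crop(s,230,80,350,200,5,"pics/j2.png");r=read_state();print(r["eef_pos"],r["eef_rot"],r["finger_gap"],r["joints"])
t=cam("top");crop(t,195,195,275,290,6,"pics/j3.png")
```

```text
[419.99683581 132.81832781 209.38077271] [ 3.12351314 -0.02216675 -0.07953117] 32.61847340373666 [ 0.23733814  0.05176355  1.8301403  -0.02542933  1.24435708  1.89583626]
```

View pics/j2.png

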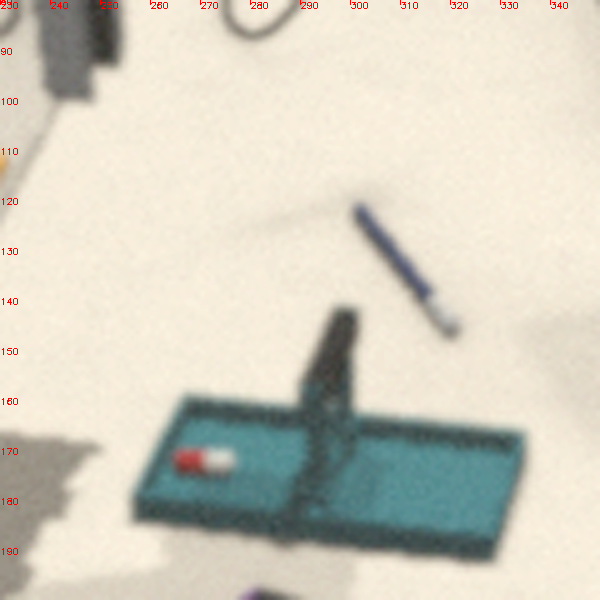

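View pics/j3.png

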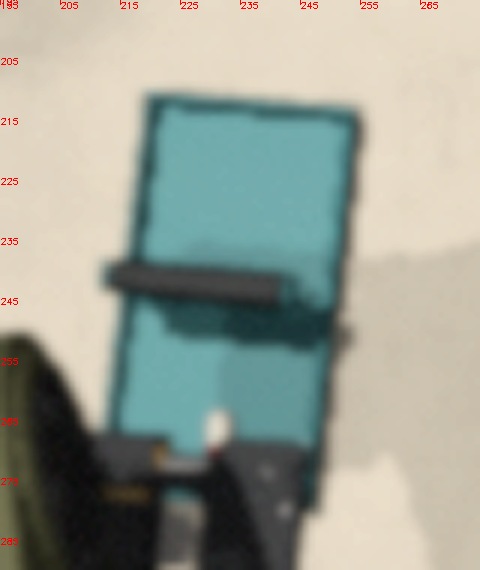

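Capsule released, lying in the near compartment at side (271,172); tray hasn't shifted. Now I'll turn a quarter and go above the handle.

arm_command --deltas '[{"xyz":[0,0,0],"turn":[0,0.01,0.1]},{"xyz":[0.008,0,-0.004],"turn":[0,0.012,0.13]},{"xyz":[0.009,0,-0.004],"turn":[0,0,0.13]},{"xyz":[0.009,0,-0.004],"turn":[0,0,0.13]},{"xyz":[0.009,0,-0.004],"turn":[0,0,0.14]},{"xyz":[0.009,0,-0.005],"turn":[0,0,0.14]},{"xyz":[0.009,0,-0.005],"turn":[0,0,0.14]},{"xyz":[0.009,0,-0.005],"turn":[0,0,0.14]},{"xyz":[0.009,-0.001,-0.005],"turn":[0,0,0.14]},{"xyz":[0.01,-0.001,-0.005],"turn":[0,0,0.14]},{"xyz":[0.01,-0.001,-0.005],"turn":[0,0,0.14]},{"xyz":[0.009,0,-0.004],"turn":[0,0,0.1]}]' --gripper 0.3

```text
clock: 14.98
eef_pos: [519.6, 129.6, 157.2]
eef_rot: [3.125, 0.002, 1.494]
wrist_force: [-0.4, 0.3, -0.4]
finger_gap: 66.0
```

Run:
```python
from h import *
r=read_state();print(r["eef_pos"],r["eef_rot"],r["finger_gap"],r["joints"].round(2))
from scipy.spatial.transform import Rotation as R
c=R.from_euler('xyz',r["eef_rot"]); d=R.from_euler('xyz',[np.pi,0,np.pi/2-.083])
print((d*c.inv()).as_rotvec())
t=cam("top");crop(t,180,195,275,290,6,"pics/k3.png");s=cam("side"); crop(s,230,80,350,200,5,"pics/k2.png")
```

```text
[519.57190405 129.60775696 157.15586885] [3.12507746e+00 2.43645344e-03 1.49426170e+00] 65.96537873503772 [ 0.18  0.32  1.64 -0.01  1.17  0.26]
[ 0.00374463  0.01626856 -0.00648534]
```

View pics/k2.png

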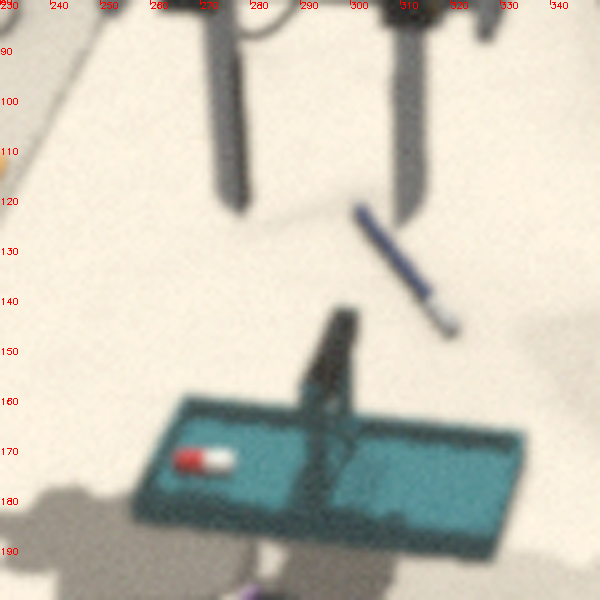

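arm_command --deltas '[{"xyz":[0,0,-0.01],"turn":[0.004,0.016,-0.006]},{"xyz":[0,0,-0.014],"turn":[0,0,0]},{"xyz":[0,0,-0.016],"turn":[0,0,0]},{"xyz":[0,0,-0.016],"turn":[0,0,0]},{"xyz":[0,0,-0.016],"turn":[0,0,0]},{"xyz":[0,0,-0.012],"turn":[0,0,0]},{"xyz":[0,0,-0.007],"turn":[0,0,0]},{"xyz":[0,0,-0.003],"turn":[0,0,0]},{"xyz":[0,0,0],"turn":[0,0,0]}]'

```text
clock: 16.2
eef_pos: [519.9, 129.8, 64.8]
eef_rot: [3.14, -0.001, 1.484]
wrist_force: [-0.4, -0.3, -0.6]
finger_gap: 65.4
```

Run:
```python
from h import *
r=read_state();print(r["eef_pos"],r["eef_rot"],r["finger_gap"],r["wrist_force"])
s=cam("side"); crop(s,230,80,350,200,5,"pics/l2.png")
```

```text
[519.87084305 129.7860972   64.76834459] [ 3.13961069e+00 -7.88867326e-04  1.48439245e+00] 65.40280660194789 [-0.36196353 -0.26169073 -0.55552652]
```

View pics/l2.png

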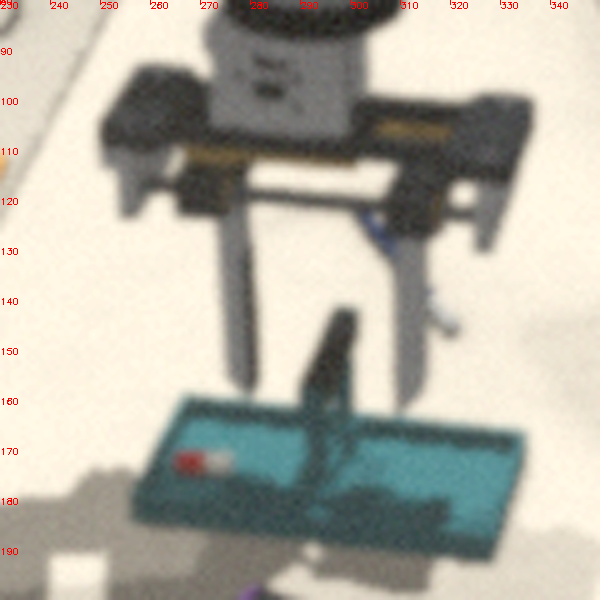

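arm_command --deltas '[{"xyz":[0,0,-0.002],"turn":[0,0,0]},{"xyz":[0,0,0],"turn":[0,0,0]},{"xyz":[0,0,0],"turn":[0,0,0]},{"xyz":[0,0,0],"turn":[0,0,0]},{"xyz":[0,0,0],"turn":[0,0,0]},{"xyz":[0,0,0],"turn":[0,0,0]},{"xyz":[0,0,0],"turn":[0,0,0]},{"xyz":[0,0,0],"turn":[0,0,0]}]' --gripper 1 --force 30

```text
clock: 17.25
eef_pos: [519.8, 129.8, 62.7]
eef_rot: [3.14, -0.001, 1.484]
wrist_force: [1.2, -0.1, 1.6]
finger_gap: 13.7
```

arm_command --deltas '[{"xyz":[0,0,0],"turn":[0,0,0]},{"xyz":[0,0,0.001],"turn":[0,0,0]},{"xyz":[0,0,0.002],"turn":[0,0,0]},{"xyz":[0,0,0.003],"turn":[0,0,0]},{"xyz":[0,0,0.004],"turn":[0,0,0]},{"xyz":[0,0,0.003],"turn":[0,0,0]},{"xyz":[0,0,0.002],"turn":[0,0,0]},{"xyz":[0,0,0],"turn":[0,0,0]}]' --force 50

```text
clock: 18.25
eef_pos: [519.8, 129.8, 77.8]
eef_rot: [3.14, -0.001, 1.484]
wrist_force: [0.4, 0.7, -2.8]
finger_gap: 13.5
```

Run:
```python
from h import *
r=read_state();print(r["eef_pos"],r["eef_rot"],r["finger_gap"],r["wrist_force"],r["moment"])
s=cam("side"); crop(s,230,80,350,200,5,"pics/m2.png")
```

```text
[519.80858718 129.78111233  77.78206369] [ 3.13963497e+00 -7.61113789e-04  1.48442855e+00] 13.539385640534448 [ 0.39703837  0.65893214 -2.7813917 ] [-0.0847808  -0.05417082  0.00288197]
```

View pics/m2.png

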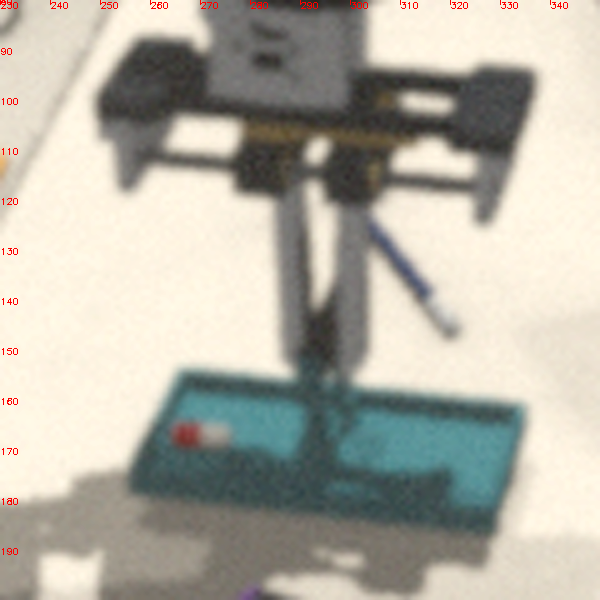

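Tray comes up level, with a load of about 2.8 N. Continue raising smoothly.

arm_command --deltas '[{"xyz":[0,0,0.002],"turn":[0,0,0]},{"xyz":[0,0,0.004],"turn":[0,0,0]},{"xyz":[0,0,0.007],"turn":[0,0,0]},{"xyz":[0,0,0.01],"turn":[0,0,0]},{"xyz":[0,0,0.012],"turn":[0,0,0]},{"xyz":[0,0,0.012],"turn":[0,0,0]},{"xyz":[0,0,0.012],"turn":[0,0,0]},{"xyz":[0,0,0.012],"turn":[0,0,0]},{"xyz":[0,0,0.012],"turn":[0,0,0]},{"xyz":[0,0,0.012],"turn":[0,0,0]},{"xyz":[0,0,0.012],"turn":[0,0,0]},{"xyz":[0,0,0.012],"turn":[0,0,0]}]'

```text
clock: 19.8
eef_pos: [519.7, 129.8, 197.4]
eef_rot: [3.14, -0.001, 1.484]
wrist_force: [0.6, -0.9, -2.8]
finger_gap: 13.8
```

arm_command --deltas '[{"xyz":[0,0,0.012],"turn":[0,0,0]},{"xyz":[0,0,0.012],"turn":[0,0,0]},{"xyz":[0,0,0.012],"turn":[0,0,0]},{"xyz":[0,0,0.01],"turn":[0,0,0]},{"xyz":[0,0,0.008],"turn":[0,0,0]},{"xyz":[0,0,0.005],"turn":[0,0,0]},{"xyz":[0,0,0.002],"turn":[0,0,0]},{"xyz":[0,0,0],"turn":[0,0,0]},{"xyz":[0,0,0],"turn":[0,0,0]},{"xyz":[0,0,0],"turn":[0,0,0]},{"xyz":[0,0,0],"turn":[0,0,0]}]'

```text
clock: 21.18
eef_pos: [519.8, 129.8, 257.5]
eef_rot: [3.14, -0.001, 1.484]
wrist_force: [-0.2, -0.7, -2.5]
finger_gap: 13.2
```

Run:
```python
from h import *
r=read_state();print(r["clock"],r["eef_pos"],r["eef_rot"],r["finger_gap"],r["wrist_force"],r["moment"],r["qd"].round(3))
s=cam("side"); cv2.imwrite("pics/n1.png",s["color"][:,:,::-1]); crop(s,220,30,360,160,5,"pics/n2.png")
t=cam("top");cv2.imwrite("pics/n3.png",t["color"][:,:,::-1])
h=185
a=-.083;Rz=np.array([[np.cos(a),-np.sin(a)],[np.sin(a),np.cos(a)]])
C=[np.r_[Rz@p+[520,130],200+0] for p in([-85,45],[85,45],[85,-45],[-85,-45])]
z=r["eef_pos"][2]-62.7+16
for p in C:p[2]=z
print(z,P(s,C).round(1).tolist())
```

```text
21.175 [519.75580068 129.75382479 257.53789808] [ 3.13998329e+00 -6.86850261e-04  1.48442301e+00] 13.233810842474162 [-0.15737253 -0.66867914 -2.54668208] [-0.03731263 -0.08968756 -0.08066271] [-0.     0.001 -0.001  0.001  0.     0.   ]
210.83789808373427 [[260.1, 82.1], [337.1, 88.6], [330.0, 107.2], [247.7, 99.7]]
```

View pics/n2.png

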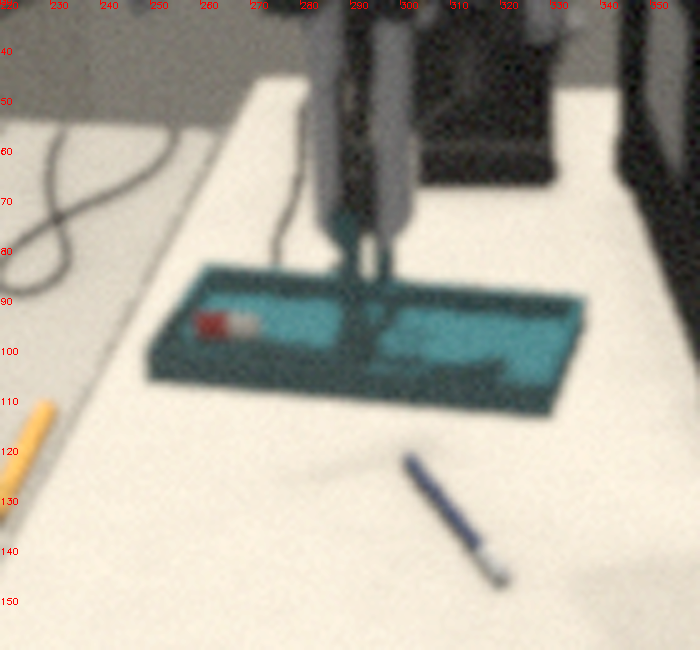

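View pics/n1.png

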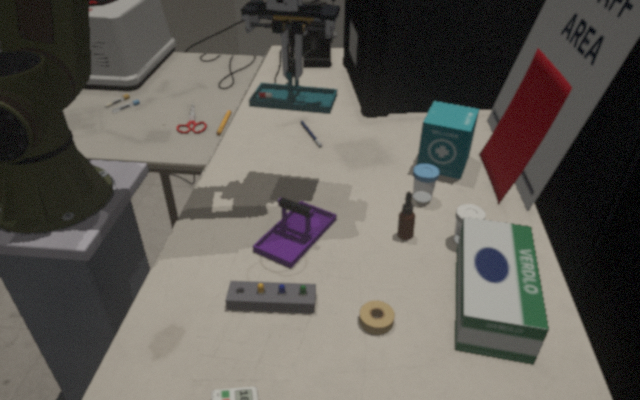

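View pics/n3.png

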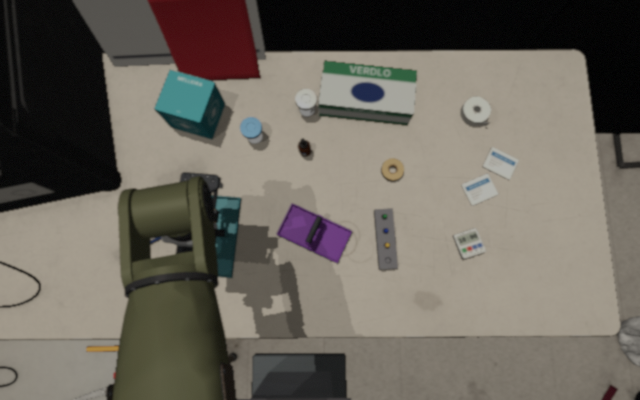

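```bash
python3 -c "
from cell import *
print(sign_off())"
```

```text
the job is handed in; nothing more can be done
None
```

The red capsule is lying in the near compartment of the teal carrying tray, and the arm is holding the tray up by its handle bar. I handed it in at about 21 s of the 56 s allowed.

**What I did:** I plucked the capsule from its pocket and moved it over. I set it down on contact with the floor at about 3 N and let go, then raised the tray by the bar at 50 N grip.

**What the last checks showed:**
- **Height and level:** the underside is at about 195 mm by the arm's own reading. The three rim corners I compared in the side picture lie within 2 px of where a level tray should be.
- **Steadiness:** the joint speeds are about zero, and the finger opening is 13.2 mm, against the 14 mm bar.
- **Capsule:** it shows in the compartment at about (264,94) in the last side picture.
- **Everything else:** the other three capsules, the bottle, the cup and the tape roll are where they stood.

**One thing that didn't go as planned:** my first, steeper tilt for setting the capsule down was cut short in mid-air. It brought the wrist close to singular and the last joint to the end of its range, at 2.55 rad. I backed off to a 0.25 rad lean before lowering. No check failed at the end.

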